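Pack the coupling set beside the balancing stand

TASK

Pack the coupling set: lay the ball bearing and the shaft collar flat on the floor of the wooden box, the collar in the half nearer the roller pedestal and the bearing in the half nearer the V-block, then close the box with its lid, seated fully down all round. Stand the cast-iron coupling half flange down on the bench between the box and the roller pedestal, about midway and in line with them. Leave the scribe and the grease tin where they are.

Things in the scene. Friction and masses are not known exactly. Their poses are not given: they have to be found in the camera images.
- box: Open wooden box fixed to the bench, outside 117 (its x) by 152 (its y) by 30 mm high, walls and floor 6 thick: inside 105 by 140, 24 deep. Origin: centre of the underside, z up. Pedestal and V-block stand off its short ends, one 300 to 330 along its +y, the other as far along its -y, within 15 of its y axis; which is on which side changes.
- lid: Loose lift-off wooden lid, right way up, 0.15 kg: plate 117 (x) by 152 (y) mm, 8 thick; under it a plug 91 by 126 by 4 that drops inside the box walls with 7 to spare each side; on top a dark bar handle 16 (x) by 70 (y), 24 high. Origin: centre of the plug's underside; plate top is 12 above it, handle top 36. Either way round fits. Closed, its origin is 26 above the box's.
- bearing: Loose sealed steel ball bearing lying flat: outside diameter 47 mm, bore 20, 14 high, with a black rubber seal between bright steel rings; 0.11 kg. Origin: centre of the underside, z up (its axis).
- collar: Loose knurled aluminium shaft collar lying flat: outside diameter 37 mm, bore 20, 15 high, with one dark radial slit; 0.03 kg. Origin: centre of the underside, z up (its axis).
- coupling: Loose black cast-iron pump coupling half, standing flange down: flange diameter 80 mm, 15 thick, and above it a hub of diameter 46 up to 43 over the bench, bored 22; four bolt heads, 4 high, on the flange; 0.74 kg. Origin: centre of the flange's underside, z up (its axis).
- pedestal: Roller pedestal of the balancing stand, fixed to the bench: green base 90 by 90 by 14 mm, upright, and two steel roller discs of diameter 60 at the top, 113 high over all. Origin: centre of the underside.
- vblock: Dark steel V-block fixed to the bench, 70 by 70 by 50 mm high, V groove along its y. Origin: centre of the underside.
- scribe: Bystander: brass scribe with a thin steel point, about 140 mm long, body 8 thick, lying on the bench beyond the box. Origin: centre of the underside; its length is its x.
- tin: Bystander: closed round grease tin standing on the bench, diameter 64 mm, 75 high. Origin: centre of the underside.
Things that resemble listed ones, but are neither listed nor needed, are in the scene too. What is shaped like the coupling but orange, pink or red is not meant.

How it is judged:
By the outcome, as a careful person would: the job done as asked, in the order asked, and still so for the second after the job is handed in, with the robot touching nothing.
It also fails if it takes over 91 s, if anything falls off the work surface, if the arm or the gripper's body presses on something with over 40 N, if the wrist force passes 120 N, or if a joint passes its speed limit or range.

ROBOT

A 6-joint arm with a two-finger parallel gripper is mounted at the origin on the work surface. World frame = base frame: x ahead of the robot, y to its left, z up, the work surface at z = 0. Lengths are in m, angles in degrees, forces in N, time in s.
With the tool pointing down it reaches from about 0.3 to 0.75 m from the base axis. Payload 8.5 kg.
Tool frame: the origin (TCP) lies between the finger pads; the fingertips stand 14 mm ahead of it and the grasp point (between the pads) lies 5 mm behind it; z points along the fingers, y is the direction in which the jaws open and shut (so a half turn about z gives the same grasp; the last joint's range is limited). The gripper opens to 85 mm and grips with 20 to 120 N. Pads are 22 mm wide; open, the fingers measure 114 mm over their backs; the gripper's body (76 mm by 85 mm) begins 54 mm behind the grasp point. The pads swing forward as they close: fully open they stand 13 mm farther back than shut.
Start: joints at [-78.226, 21.807, 74.336, -0, 83.858, -12.336], TCP at [0.225, -0.502, 0.245] pointing down, gripper open.
Joint ranges: [-178.18, 178.18], [-50.72, 133.34], [12.68, 142.11], [-81.47, 261.47], [9.98, 163.14], [-165.26, 165.26]. Speed limits (degrees/s): [136.94, 136.94, 180, 180, 180, 180].

INTERFACE

Orientations are given as a 3x3 rotation matrix whose columns are the frame's x, y, z axes.
In Python, from rig import env gives the robot as it stands.
- The arm moves only by the tool move_arm, never from a script. Its argument "series" is a list of rows, each a list of 3 entries, a list of its own where there are three numbers: the closure in counts, from 0 (fully open) to 255 (shut), then the shift along the world's x, y, z in cm, then the turn, a rotation vector about the world's x, y, z in degrees. A call has 1 to 10 rows; each row shifts and turns the commanded pose from where the row before left it; what a row does not reach is not made up. A row lasts 1/12 s, in which the tool goes at most 41.7 mm and 7.16 degrees, less where a joint would pass 70% of its speed; a pose out of reach is approached as far as the arm can. A call is refused whole if a number of a shift passes 4.17 or a number of a turn 7.16, either way. A call with a gripper value outside its range is refused whole. The fingers move at their own pace and stop on an object; "newtons" is the grip in N (left out, the last holds). Time passes only in rows, so rows that do not move let the fingers close. It gives the time, the measured TCP pose, the force and the opening at its end, in the units of the state.
- env.observe(): the state, without advancing time (a new reading comes with each control period).
- env.get_image(name): name is "scene" or "top" or "wrist"; returns a dict with "color" (384x512x3 uint8, red, green, blue), "fx", "fy", "cx", "cy" (pixels), "position" and "orientation" of the camera in the world. Camera axes: x right, y down, z forward; pixel columns grow to the right and rows downward; lengths in m; the calibration is good to about 2 mm. A picture is of the moment at which its call begins. There is no depth.
- env.close_job(): hands the job in, once; it reports no verdict.
The state is a dict: "time_s": time; "q": joint angles; "qvel": joint speeds; "joint_efforts": joint torques, N m; "position": TCP position; "tool_rot": TCP orientation; "ft_force": force on the tool from outside, world axes, zero at the start; "wrist_torque": the same for the moment, N m; "grip_width": finger opening in m.
Only numpy, scipy, OpenCV 4.12 (cv2) and the standard library are available. Lean on these libraries where they do the work, as an engineer would, in place of code of your own. Each camera call takes 0.05 s, during which the arm holds its last target. There are 200 camera calls.

## Working session

There is one attempt and no reset: what is moved stays moved. The work goes in short steps, Python scripts to look and compute and a tool call to move; the robot and the scene stay as the last step left them, time stands still between calls to the robot, and variables do not carry over. Pictures are saved under pics/ and viewed, about 12 in all and at most 16, crops included, and the job is handed in when it is done.

Besides the shell and the picture viewer there is one more tool, called as name(argument=value, ...) on one line, values as JSON. move_arm: Moves the arm, as the interface text tells. Its arguments: {"type":"object","properties":{"series":{"type":"array","items":{"type":"array"}},"newtons":{"type":"number"}},"required":["series"]}

```bash
ls; mkdir -p pics
cat > h.py <<'E'
import numpy as np, cv2
from rig import env
def grab(n,f=None):
    im=env.get_image(n)
    if f: cv2.imwrite('pics/'+f,cv2.cvtColor(im['color'],cv2.COLOR_RGB2BGR))
    return im
def ray(im,u,v,z):
    R=np.array(im['orientation']);p=np.array(im['position'])
    d=R@np.array([(u-im['cx'])/im['fx'],(v-im['cy'])/im['fy'],1])
    return p+d*(z-p[2])/d[2]
def proj(im,P):
    R=np.array(im['orientation']);c=R.T@(np.array(P)-np.array(im['position']))
    return im['fx']*c[0]/c[2]+im['cx'],im['fy']*c[1]/c[2]+im['cy']
E
python3 - <<'E'
from h import *
import pickle
d={}
for n in ('scene','top','wrist'):
    d[n]=grab(n,n+'0.png'); print(n,d[n]['position'],d[n]['fx'],np.round(d[n]['orientation'],3).tolist())
pickle.dump(d,open('i0.pkl','wb'))
a=cv2.imread('pics/top0.png'); cv2.imwrite('pics/top0x.png',cv2.resize(a,(800,600),interpolation=cv2.INTER_CUBIC))
print(env.observe())
E
```

```text
pics
scene [ 0.88145346 -0.55243945  0.90116676] 475.04598129597707 [[0.846, 0.42, -0.327], [0.533, -0.665, 0.523], [0.002, -0.617, -0.787]]
top [0.36798497 0.01877512 1.2241579 ] 468.00349913717145 [[0.024, -0.988, 0.15], [-0.999, -0.027, -0.021], [0.025, -0.149, -0.988]]
wrist [ 0.3016523  -0.46733398  0.37295573] 296.1331665673243 [[0.407, -0.863, -0.298], [-0.913, -0.386, -0.131], [-0.002, 0.325, -0.946]]
{'time_s': 0.15, 'q': array([-7.82243303e+01,  2.18337953e+01,  7.43716821e+01, -1.18059074e-03,
        8.38589849e+01, -1.23337411e+01]), 'qvel': array([ 0.01578679, -0.18063037, -0.15338605,  0.03045552, -0.06189427,
        0.0083021 ]), 'joint_efforts': array([ 2.15847780e-03, -4.48626995e+01, -2.31344533e+01, -1.12685425e-04,
        3.84618994e-03, -1.64281431e-05]), 'position': array([ 0.22463229, -0.50181063,  0.24485616]), 'tool_rot': array([[ 9.12766219e-01,  4.08482272e-01, -2.49662073e-04],
       [ 4.08482289e-01, -9.12765586e-01,  1.09721857e-03],
       [ 2.20311387e-04, -1.10348658e-03, -9.99999367e-01]]), 'ft_force': array([-0.64274465,  0.51144358, -0.0670831 ]), 'wrist_torque': array([ 0.04078369, -0.00469841,  0.01612145]), 'grip_width': 0.08491424700804696}
```

View pics/top0x.png

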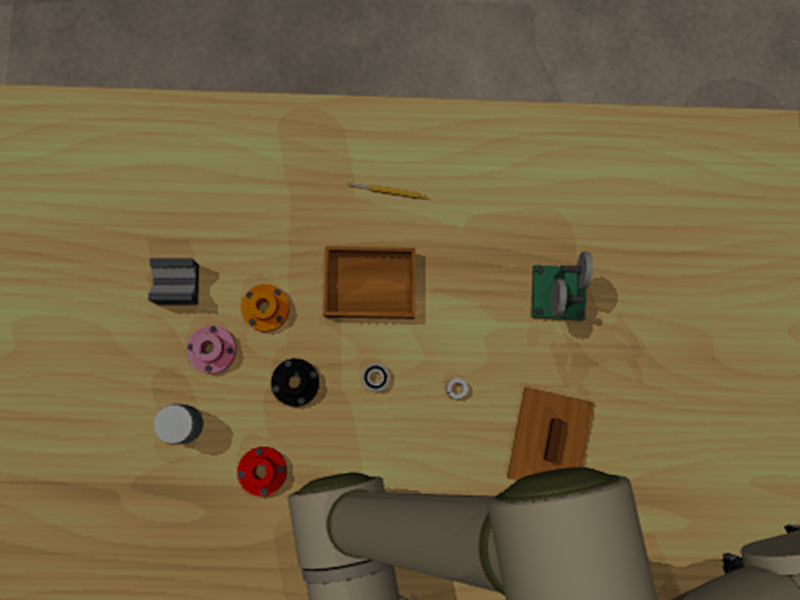

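View pics/scene0.png

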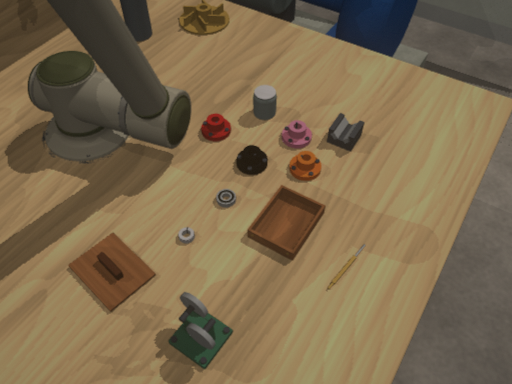

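Top view (800x600): the candidates for the coupling are black (295,382), orange (265,307), pink (211,349) and red (262,471), so I choose the black one. For bearing and collar, the ring with a dark seal is at (376,377) and the plain small ring at (458,388). The box is at (370,283), lid (552,433), pedestal (560,290) on -y, V-block (174,281) on +y, tin (178,424) and scribe (390,190).

Run:
```python
from h import *
import pickle
d=pickle.load(open('i0.pkl','rb'));t=d['top'];c=t['color']
crop=c[150:320,90:390]; cv2.imwrite('pics/crop1.png',cv2.cvtColor(cv2.resize(crop,None,fx=2.66,fy=2.66,interpolation=cv2.INTER_CUBIC),cv2.COLOR_RGB2BGR))
lab=cv2.cvtColor(c,cv2.COLOR_RGB2HSV)
for nm,m in (('dark',(lab[...,2]<45)),('grey',(lab[...,1]<60)&(lab[...,2]>60)),('brown',(lab[...,0]<14)&(lab[...,1]>110)&(lab[...,2]>40))):
    m=m.astype(np.uint8)
    n,L,s,ce=cv2.connectedComponentsWithStats(m)
    for i in range(1,n):
        if s[i,4]>25 and ce[i][1]>140: print(nm,s[i].tolist(),ce[i].round(1),ray(t,*ce[i],0.015)[:2].round(3))
```

```text
dark [211, 160, 52, 3, 87] [235.7 160.9] [0.661 0.02 ]
dark [96, 166, 31, 29, 175] [117.4 185.4] [0.587 0.327]
dark [355, 170, 17, 9, 70] [362.9 173.9] [ 0.636 -0.318]
dark [359, 183, 16, 22, 131] [367.1 195.2] [ 0.579 -0.329]
dark [174, 230, 30, 30, 652] [188.7 244.5] [0.438 0.135]
dark [233, 234, 15, 14, 57] [239.9 240.7] [0.451 0.004]
dark [115, 259, 15, 25, 136] [123.9 270.9] [0.367 0.296]
dark [348, 268, 7, 26, 45] [351.  280.3] [ 0.356 -0.284]
dark [316, 299, 81, 21, 775] [356.2 308. ] [ 0.287 -0.296]
dark [189, 303, 51, 13, 235] [215.8 307.3] [0.281 0.06 ]
dark [307, 329, 16, 51, 130] [311.1 355.1] [ 0.17  -0.181]
dark [502, 336, 10, 6, 36] [506.3 338.2] [ 0.221 -0.679]
dark [462, 354, 15, 14, 133] [468.5 360.4] [ 0.164 -0.579]
dark [194, 358, 44, 7, 51] [217. 362.] [0.149 0.053]
grey [373, 161, 6, 22, 86] [375.8 171.1] [ 0.645 -0.353]
grey [97, 172, 28, 6, 164] [110.5 174.5] [0.615 0.347]
grey [356, 179, 7, 21, 99] [359.4 188.7] [ 0.596 -0.308]
grey [95, 182, 30, 8, 167] [109.7 184.6] [0.588 0.347]
grey [231, 233, 19, 18, 85] [240.2 242.1] [0.447 0.003]
grey [235, 236, 11, 11, 55] [240.  240.7] [0.451 0.003]
grey [286, 242, 14, 14, 110] [292.3 248.3] [ 0.435 -0.132]
grey [99, 259, 25, 25, 488] [110.5 271. ] [0.366 0.33 ]
grey [194, 359, 50, 15, 367] [218.4 366.7] [0.137 0.049]
brown [162, 186, 23, 22, 139] [176.6 199.9] [0.553 0.171]
brown [348, 267, 15, 29, 192] [354.9 281.4] [ 0.354 -0.293]
brown [152, 286, 32, 32, 701] [167.1 301.4] [0.293 0.184]
```

View pics/crop1.png

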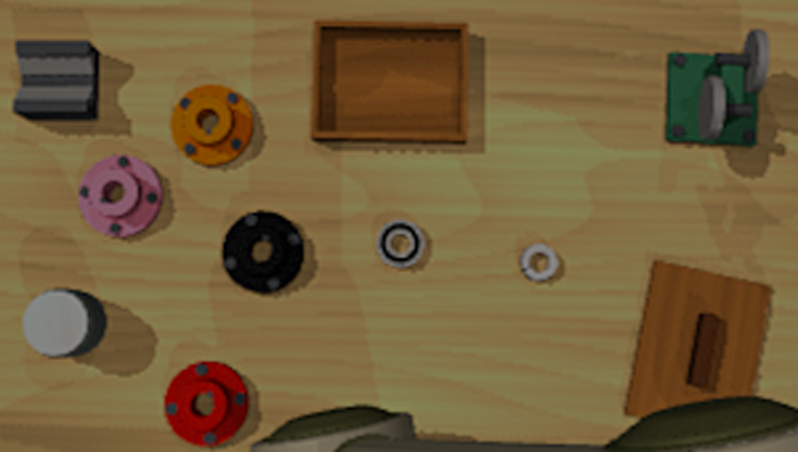

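The crop confirms it: black coupling at (263,252), ring with black seal (bearing) at (401,244), bright ring with a slit (collar) at (540,262), and lid with dark handle at (706,350).

Run:
```python
from h import *
import pickle
d=pickle.load(open('i0.pkl','rb'));t=d['top'];w=d['scene']
def r(u,v,z): return ray(t,u/2.66+90-.3,v/2.66+150-.3,z)[:2].round(4)
for n,p,z in (('box',[(314,21),(467,24),(467,143),(312,140)],.03),('lid',[(653,261),(771,287),(625,413)],.012),('handle',[(700,313),(725,316),(712,390),(687,385)],.036),('ped',[(667,53),(758,60),(756,146),(666,139)],.014),('vb',[(15,42),(97,42),(97,119),(14,114)],.05),('coup',[(263,252)],.012),('bear',[(401,244)],.014),('col',[(539.5,262)],.015)):
    q=np.array([r(*a,z) for a in p]); print(n,q.tolist(),'mean',q.mean(0).round(4), [np.degrees(np.arctan2(*(q[(i+1)%len(q)]-q[i])[::-1])).round(1) for i in range(len(q))])
for n,p in (('bear',(226.5,198)),('col',(186,235)),('coup',(252,160))): print(n,ray(w,*p,.014).round(4))
```

```text
box [[0.6644, 0.0934], [0.6659, -0.0571], [0.5473, -0.0592], [0.5462, 0.0911]] mean [0.606 0.017] [np.float64(-89.4), np.float64(-179.0), np.float64(90.4), np.float64(1.1)]
lid [[0.4386, -0.2439], [0.4163, -0.3594], [0.2929, -0.2162]] mean [ 0.3826 -0.2732] [np.float64(-100.9), np.float64(130.8), np.float64(-10.8)]
handle [[0.3891, -0.2834], [0.3868, -0.3073], [0.3174, -0.294], [0.3215, -0.2703]] mean [ 0.3537 -0.2888] [np.float64(-95.5), np.float64(169.2), np.float64(80.2), np.float64(-11.0)]
ped [[0.6461, -0.2587], [0.6416, -0.3501], [0.5546, -0.3465], [0.5591, -0.2571]] mean [ 0.6004 -0.3031] [np.float64(-92.8), np.float64(177.6), np.float64(87.1), np.float64(-1.1)]
vb [[0.6303, 0.3772], [0.6326, 0.2992], [0.5578, 0.2946], [0.5604, 0.3732]] mean [0.5953 0.336 ] [np.float64(-88.3), np.float64(-176.5), np.float64(88.1), np.float64(3.3)]
coup [[0.4379, 0.1357]] mean [0.4379 0.1357] [np.float64(0.0)]
bear [[0.4489, 0.0022]] mean [0.4489 0.0022] [np.float64(0.0)]
col [[0.4347, -0.1326]] mean [ 0.4347 -0.1326] [np.float64(0.0)]
bear [ 0.4564 -0.001   0.014 ]
col [ 0.4392 -0.1359  0.014 ]
coup [0.4421 0.1342 0.014 ]
```

move_arm(series=[[60,[1.6,3.6,0],[0,0,4.7]],[60,[1.6,3.6,0],[0,0,4.7]],[60,[1.6,3.6,0],[0,0,4.7]],[60,[1.6,3.6,0],[0,0,4.7]],[60,[1.6,3.6,0],[0,0,4.7]],[60,[1.6,3.6,0],[0,0,4.7]],[60,[1.6,3.6,0],[0,0,4.7]],[60,[1.6,3.6,0],[0,0,4.7]],[60,[1.6,3.6,0],[0,0,4.7]],[60,[1.6,3.6,0],[0,0,4.7]]], newtons=40)

```text
time_s: 0.98
position: [0.3849, -0.1401, 0.2454]
tool_rot: [[0.32, 0.947, 0.0], [0.947, -0.32, -0.0], [-0.0, 0.0, -1.0]]
ft_force: [0.5, 0.5, 0.2]
grip_width: 0.0652
```

move_arm(series=[[60,[1.6,3.6,-0.5],[0,0,4.7]],[60,[1.6,3.6,-1.5],[0,0,4.7]],[60,[1.6,3.6,-1.5],[0,0,4.7]],[60,[1.6,3.6,-1.5],[0,0,4.7]],[60,[0,0,-2],[0,0,0]],[60,[0,0,-1.5],[0,0,0]],[60,[0,0,0],[0,0,0]],[60,[0,0,0],[0,0,0]]])

```text
time_s: 1.65
position: [0.4479, 0.0008, 0.1607]
tool_rot: [[0.002, 1.0, -0.001], [1.0, -0.002, 0.0], [0.0, -0.001, -1.0]]
ft_force: [1.2, -0.1, 0.8]
grip_width: 0.0652
```

Run:
```python
from h import *
import pickle
w=grab('wrist','w1.png');pickle.dump(w,open('w1.pkl','wb'))
o=env.observe();print(o['time_s'],o['position'].round(4),o['tool_rot'].round(3).tolist(),o['grip_width'],o['q'].round(1),w['position'].round(3),np.round(w['orientation'],3).tolist())
print(proj(w,(.4489,.0022,.014)))
```

```text
1.7 [0.4483 0.0005 0.1614] [[0.002, 1.0, 0.0], [1.0, -0.002, -0.0], [-0.0, 0.0, -1.0]] 0.06493878096949425 [-15.1  16.9  97.6  -0.   65.5 -15. ] [0.449 0.085 0.289] [[1.0, -0.002, -0.002], [-0.003, -0.946, -0.325], [-0.001, 0.325, -0.946]]
(np.float64(257.1898449911835), np.float64(180.1772484811295))
```

View pics/w1.png

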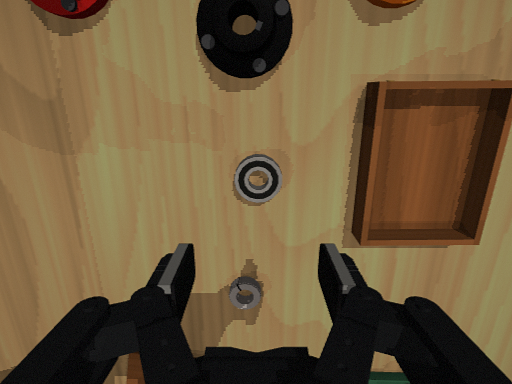

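The wrist view shows the bearing at (258,180), where predicted, the collar at (245,294), the black coupling top centre at (245,27) and the box's near rim along u≈370. Now I measure them precisely.

Run:
```python
from h import *
import pickle
w=pickle.load(open('w1.pkl','rb'));c=w['color'];h=cv2.cvtColor(c,cv2.COLOR_RGB2HSV)
for nm,(x0,y0,x1,y1),z in (('bear',(225,145,292,215),.012),('col',(222,270,270,316),.012)):
    m=((h[...,1]<45)).astype(np.uint8)[y0:y1,x0:x1]
    m=cv2.morphologyEx(m,cv2.MORPH_OPEN,np.ones((2,2)))
    cs,_=cv2.findContours(m,0,2);k=max(cs,key=cv2.contourArea)
    (u,v),ax,an=cv2.fitEllipse(k);u+=x0;v+=y0;print(nm,u,v,ax,[ray(w,u,v,z)[:2].round(4)])
for p in [(366,82),(356,246),(480,243)]: print('box',ray(w,*p,.03).round(4))
```

```text
bear 258.8520736694336 179.19208526611328 (46.074005126953125, 47.35797882080078) [array([0.4505, 0.0026])]
col 245.7887840270996 293.5895290374756 (31.114225387573242, 32.21565628051758) [array([ 0.4359, -0.1312])]
box [0.5382 0.0908 0.03  ]
box [ 0.5462 -0.061   0.03  ]
box [ 0.6676 -0.0579  0.03  ]
```

move_arm(series=[[60,[0.2,0.2,-3],[0,0,0]],[60,[0,0,-4],[0,0,0]],[60,[0,0,-3.5],[0,0,0]],[60,[0,0,-2.5],[0,0,0]],[60,[0,0,-1.2],[0,0,0]],[60,[0,0,-0.3],[0,0,0]],[60,[0,0,0],[0,0,0]]])

```text
time_s: 2.28
position: [0.4506, 0.0022, 0.0162]
tool_rot: [[0.003, 1.0, 0.0], [1.0, -0.003, -0.0], [-0.0, 0.0, -1.0]]
ft_force: [-0.5, 0.0, 0.5]
grip_width: 0.0654
```

Run:
```python
from h import *
w=grab('wrist','w2.png')
o=env.observe();print(o['position'].round(4),o['ft_force'].round(2))
```

```text
[0.4509 0.0022 0.0168] [ 0.92 -0.32  0.89]
```

View pics/w2.png

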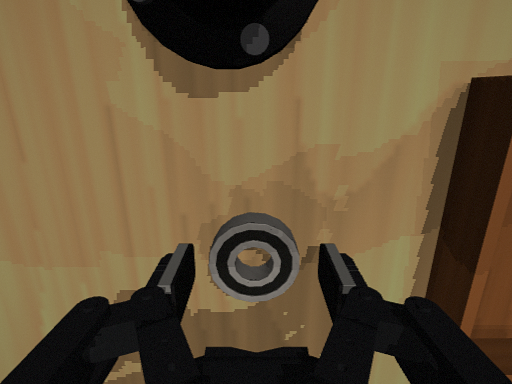

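The bearing at (254,258) sits between the fingers at (180,265) and (335,265). I lower a little more and close.

move_arm(series=[[60,[0,0,-0.3],[0,0,0]],[120,[0,0,0],[0,0,0]],[160,[0,0,0],[0,0,0]],[160,[0,0,0],[0,0,0]],[160,[0,0,0],[0,0,0]],[160,[0,0,0],[0,0,0]]], newtons=40)

```text
time_s: 2.83
position: [0.4505, 0.0026, 0.0139]
tool_rot: [[0.001, 1.0, 0.002], [1.0, -0.001, -0.001], [-0.001, 0.002, -1.0]]
ft_force: [-1.3, -0.0, 8.1]
grip_width: 0.0456
```

move_arm(series=[[160,[0,0,1],[0,0,0]],[160,[0,0,3],[0,0,0]],[160,[0,0,4],[0,0,0]],[160,[1.6,0.9,2],[0,0,0]],[160,[3.5,1,0],[0,0,0]],[160,[3.5,1,0],[0,0,0]],[160,[3.5,1,0],[0,0,0]],[160,[3.5,1,0],[0,0,0]],[160,[0,0,0],[0,0,0]],[160,[0,0,0],[0,0,0]]])

```text
time_s: 3.67
position: [0.6067, 0.0522, 0.1125]
tool_rot: [[0.001, 1.0, -0.0], [1.0, -0.001, -0.0], [-0.0, -0.0, -1.0]]
ft_force: [-0.6, -0.8, -1.2]
grip_width: 0.0451
```

Run:
```python
from h import *
import pickle
w=grab('wrist','w3.png');pickle.dump(w,open('w3.pkl','wb'))
o=env.observe();print(o['position'].round(4),o['ft_force'].round(2),o['grip_width'])
```

```text
[0.6056 0.052  0.1126] [-0.07 -1.03 -1.  ] 0.045555935885469794
```

View pics/w3.png

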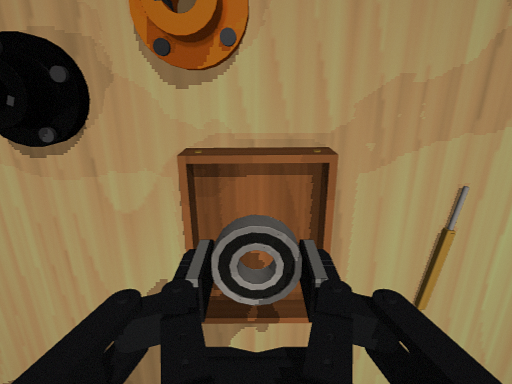

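The bearing is held level; the box's +y rim corners are at about (178,155) and (337,150), with the near end showing at v≈322.

Run:
```python
from h import *
import pickle
w=pickle.load(open('w3.pkl','rb'))
for p in [(178,153),(337,149),(186,190),(334,190),(310,322)]: print(p,ray(w,*p,.03).round(4))
```

```text
(178, 153) [0.5507 0.0935 0.03  ]
(337, 149) [0.665  0.0962 0.03  ]
(186, 190) [0.5543 0.0654 0.03  ]
(334, 190) [0.6654 0.0652 0.03  ]
(310, 322) [ 0.6545 -0.0584  0.03  ]
```

move_arm(series=[[160,[0.1,0,-3],[0,0,0]],[160,[0,0,-3],[0,0,0]],[160,[0,0,-2],[0,0,0]],[160,[0,0,-0.8],[0,0,0]],[160,[0,0,-0.3],[0,0,0]],[160,[0,0,0],[0,0,0]]])

```text
time_s: 4.22
position: [0.6069, 0.0515, 0.0224]
tool_rot: [[0.002, 1.0, 0.0], [1.0, -0.002, -0.0], [-0.0, 0.0, -1.0]]
ft_force: [-0.1, -0.3, 0.0]
grip_width: 0.0456
```

move_arm(series=[[120,[0,0,-0.1],[0,0,0]],[85,[0,0,0],[0,0,0]],[85,[0,0,0],[0,0,0]],[85,[0,0,0],[0,0,0]],[85,[0,0,1],[0,0,0]],[85,[0,0,2],[0,0,0]],[85,[0,0,4],[0,0,0]],[85,[0,0,3],[0,0,0]],[85,[-3,-2,0],[0,0,0]],[85,[-3,-2.5,0],[0,0,0]]])

```text
time_s: 5.05
position: [0.5479, 0.0072, 0.1236]
tool_rot: [[-0.001, 1.0, 0.006], [1.0, 0.001, -0.001], [-0.001, 0.006, -1.0]]
ft_force: [-0.1, -0.3, -0.8]
grip_width: 0.0568
```

move_arm(series=[[85,[-2.2,-2.7,0],[0,0,0]],[85,[-2.2,-2.8,0],[0,0,0]],[85,[-2.2,-2.8,0],[0,0,0]],[85,[-2.2,-2.8,0],[0,0,0]],[85,[-2.4,-2.8,-2],[0,0,0]],[85,[0,0,-3],[0,0,0]],[85,[0,0,-1],[0,0,0]],[85,[0,0,0],[0,0,0]],[85,[0,0,0],[0,0,0]]])

```text
time_s: 5.8
position: [0.4355, -0.1322, 0.0616]
tool_rot: [[0.002, 1.0, 0.0], [1.0, -0.002, -0.0], [-0.0, 0.0, -1.0]]
ft_force: [0.9, -0.1, 0.1]
grip_width: 0.0567
```

Run:
```python
from h import *
w=grab('wrist','w4.png');c=w['color'];h=cv2.cvtColor(c,cv2.COLOR_RGB2HSV)
o=env.observe();print(o['position'].round(4),o['ft_force'].round(2),o['grip_width'],proj(w,(.4355,-.1317,.015)))
```

```text
[ 0.4359 -0.1322  0.062 ] [-0.06  0.13  0.24] 0.05737118334227535 (np.float64(255.8057458814973), np.float64(225.91860044789667))
```

View pics/w4.png

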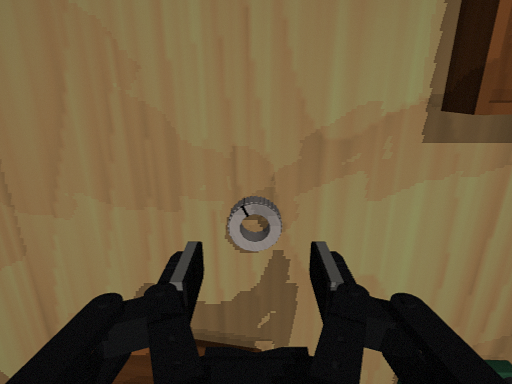

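The collar's top ring is centred at (255,226), as predicted, and midway between the fingers.

move_arm(series=[[85,[0,0,-2],[0,0,0]],[85,[0,0,-1.7],[0,0,0]],[85,[0,0,-0.7],[0,0,0]],[85,[0,0,0],[0,0,0]],[130,[0,0,0],[0,0,0]],[170,[0,0,0],[0,0,0]],[170,[0,0,0],[0,0,0]],[170,[0,0,0],[0,0,0]],[170,[0,0,0],[0,0,0]]], newtons=30)

```text
time_s: 6.6
position: [0.4359, -0.1322, 0.0182]
tool_rot: [[0.001, 1.0, 0.002], [1.0, -0.001, -0.001], [-0.001, 0.002, -1.0]]
ft_force: [-0.1, 1.1, 6.9]
grip_width: 0.0343
```

move_arm(series=[[170,[0,0,1],[0,0,0]],[170,[0,0,3],[0,0,0]],[170,[0,0,4],[0,0,0]],[170,[2.2,1.4,1],[0,0,0]],[170,[3,2,0],[0,0,0]],[170,[3,2,0],[0,0,0]],[170,[3,2,0],[0,0,0]],[170,[3,2,0],[0,0,0]],[170,[3,2,0],[0,0,0]],[170,[0,0,0],[0,0,0]]])

```text
time_s: 7.43
position: [0.6111, -0.0148, 0.1077]
tool_rot: [[-0.002, 1.0, 0.004], [1.0, 0.002, 0.0], [0.0, 0.004, -1.0]]
ft_force: [-1.4, 1.4, -1.0]
grip_width: 0.0347
```

Run:
```python
from h import *
import pickle
w=grab('wrist','w5.png');pickle.dump(w,open('w5.pkl','wb'))
o=env.observe();print(o['position'].round(4),o['ft_force'].round(2),o['grip_width'])
```

```text
[ 0.6089 -0.0162  0.1073] [-0.73 -0.04 -0.54] 0.03474768011847579
```

View pics/w5.png

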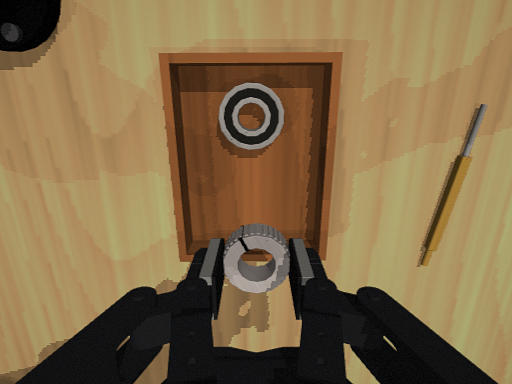

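The bearing lies flat in the +y half at (251,116); the collar is held at (256,260). Rim corners: (160,54), (342,53), (180,262), (326,262).

move_arm(series=[[170,[0,-0.1,-3],[0,0,0]],[170,[0,0,-3],[0,0,0]],[170,[0,0,-1.5],[0,0,0]],[170,[0,0,-0.6],[0,0,0]],[170,[0,0,-0.2],[0,0,0]],[170,[0,0,0],[0,0,0]]])

```text
time_s: 7.98
position: [0.6069, -0.0195, 0.0248]
tool_rot: [[0.002, 1.0, 0.0], [1.0, -0.002, -0.0], [-0.0, 0.0, -1.0]]
ft_force: [-1.3, -0.8, -0.2]
grip_width: 0.0347
```

move_arm(series=[[140,[0,0,-0.1],[0,0,0]],[105,[0,0,0],[0,0,0]],[105,[0,0,0],[0,0,0]],[105,[0,0,0],[0,0,0]],[105,[0,0,1],[0,0,0]],[105,[0,0,2],[0,0,0]],[105,[0,0,4],[0,0,0]],[105,[0,0,4],[0,0,0]],[105,[0,0,2],[0,0,0]],[105,[0,0,0],[0,0,0]]])

```text
time_s: 8.82
position: [0.6091, -0.0194, 0.1592]
tool_rot: [[0.001, 1.0, 0.01], [1.0, -0.001, -0.002], [-0.002, 0.01, -1.0]]
ft_force: [0.2, -0.2, 0.8]
grip_width: 0.0504
```

Run:
```python
from h import *
import pickle
w=pickle.load(open('w5.pkl','rb'))
q=[ray(w,*p,.03).round(4) for p in [(160,54),(342,53),(326,262),(180,262)]]; print(q,np.mean(q,0))
w=grab('wrist','w6.png');pickle.dump(w,open('w6.pkl','wb'))
o=env.observe();print(o['position'].round(4),o['ft_force'].round(2),o['q'].round(1))
```

```text
[array([0.5507, 0.0908, 0.03  ]), array([0.666 , 0.0915, 0.03  ]), array([ 0.6676, -0.0611,  0.03  ]), array([ 0.5508, -0.0608,  0.03  ])] [0.608775 0.0151   0.03    ]
[ 0.6081 -0.0192  0.1562] [-0.44 -0.54 -0.07] [-12.9  31.6  72.9  -0.   75.1 -12.9]
```

View pics/w6.png

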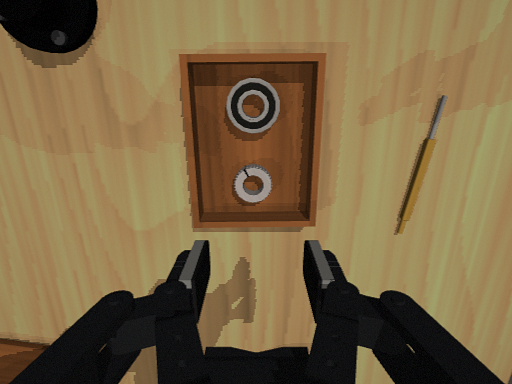

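Both parts lie flat: bearing at (253,105), collar at (253,184), box rim corners at about (180,55), (326,54), (316,226), (194,228). Now the lid.

move_arm(series=[[105,[-2.5,-2.7,0],[0,0,6.6]],[105,[-2.5,-2.7,0],[0,0,6.6]],[105,[-2.5,-2.7,0],[0,0,6.6]],[105,[-2.5,-2.7,0],[0,0,6.6]],[105,[-2.5,-2.7,0],[0,0,6.6]],[105,[-2.5,-2.7,0],[0,0,6.6]],[105,[-2.5,-2.7,0],[0,0,6.6]],[105,[-2.5,-2.7,0],[0,0,6.6]],[105,[-2.5,-2.7,0],[0,0,6.6]],[105,[-2.5,-2.7,0],[0,0,6.6]]])

```text
time_s: 9.7
position: [0.3632, -0.2819, 0.1522]
tool_rot: [[-0.901, 0.434, -0.001], [0.434, 0.901, 0.002], [0.002, 0.001, -1.0]]
ft_force: [1.0, -1.5, 1.1]
grip_width: 0.0505
```

move_arm(series=[[105,[0,0,0],[0,0,6.6]],[105,[0,0,0],[0,0,6.6]],[105,[0,0,0],[0,0,0]],[105,[0,0,0],[0,0,0]]])

```text
time_s: 10.03
position: [0.3646, -0.281, 0.1524]
tool_rot: [[-0.974, 0.226, -0.001], [0.226, 0.974, 0.001], [0.001, 0.001, -1.0]]
ft_force: [0.9, 0.4, 0.6]
grip_width: 0.0502
```

Run:
```python
from h import *
import pickle
w=pickle.load(open('w6.pkl','rb'))
q=[ray(w,*p,.03).round(4) for p in [(179.5,55),(326.5,53.5),(316.5,226),(194,228)]]; print(q,np.mean(q,0))
w=grab('wrist','w7.png');pickle.dump(w,open('w7.pkl','wb'))
o=env.observe();print(o['position'].round(4),o['ft_force'].round(2),o['q'].round(1),o['tool_rot'].round(3).tolist())
```

```text
[array([0.5503, 0.0907, 0.03  ]), array([0.6667, 0.0916, 0.03  ]), array([ 0.6685, -0.0593,  0.03  ]), array([ 0.551 , -0.0606,  0.03  ])] [0.609125 0.0156   0.03    ]
[ 0.3649 -0.281   0.1525] [ 0.3   0.42 -0.3 ] [ -52.4   18.7   96.5   -0.    64.8 -129.3] [[-0.974, 0.225, -0.001], [0.225, 0.974, 0.001], [0.001, 0.001, -1.0]]
```

View pics/w7.png

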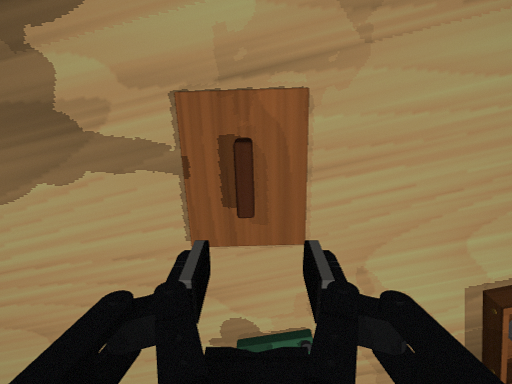

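The lid plate corners are at about (174,91), (309,87), (306,245), (192,247); the handle top runs from (243,137) to (245,217).

Run:
```python
from h import *
import pickle
w=pickle.load(open('w7.pkl','rb'));c=w['color']
q=np.array([ray(w,*p,.012)[:2] for p in [(174,91),(309,87),(306,245),(192,247)]]); print(q.round(4),q.mean(0))
for i in range(4): d=q[(i+1)%4]-q[i];print(np.linalg.norm(d),np.degrees(np.arctan2(d[1],d[0])))
hs=cv2.cvtColor(c,cv2.COLOR_RGB2HSV)
g=c.astype(int).sum(2); print(g[178,215:270].tolist()); print(g[205,215:270].tolist());print(g[150,215:270].tolist())
a=ray(w,243,138.5,.036);b=ray(w,245.5,216.5,.036);print(a,b,(a+b)/2,np.degrees(np.arctan2(*(b-a)[:2][::-1])))
```

```text
[[ 0.2681 -0.3305]
 [ 0.2912 -0.217 ]
 [ 0.4409 -0.246 ]
 [ 0.4166 -0.3602]] [ 0.35418201 -0.28842703]
0.11581395660667644 78.48519747149852
0.15248858909605384 -10.953205155608185
0.11673710650664149 -102.027384742437
0.15143801496970086 168.7031808124265
[233, 222, 231, 236, 207, 149, 151, 150, 141, 157, 151, 139, 144, 152, 157, 165, 160, 155, 166, 138, 81, 92, 116, 121, 117, 116, 117, 122, 125, 113, 126, 123, 131, 122, 126, 118, 113, 91, 134, 214, 203, 198, 191, 188, 211, 222, 221, 212, 218, 204, 215, 202, 227, 234, 236]
[246, 239, 233, 232, 230, 228, 237, 212, 144, 154, 147, 148, 151, 132, 138, 142, 147, 164, 153, 158, 155, 105, 68, 96, 117, 114, 123, 126, 120, 122, 123, 124, 130, 125, 114, 123, 112, 105, 83, 141, 228, 221, 213, 205, 208, 215, 215, 211, 219, 206, 199, 206, 215, 228, 229]
[227, 230, 213, 146, 147, 150, 142, 143, 154, 150, 156, 154, 157, 156, 157, 158, 152, 144, 115, 80, 101, 118, 129, 116, 113, 116, 113, 118, 125, 124, 133, 126, 125, 121, 127, 110, 84, 142, 213, 209, 204, 206, 216, 219, 218, 218, 223, 232, 235, 229, 235, 234, 236, 235, 231]
[ 0.31758444 -0.2807551   0.036     ] [ 0.38591758 -0.2954049   0.036     ] [ 0.35175101 -0.28808     0.036     ] -12.100360590639417
```

move_arm(series=[[105,[-1.1,-0.7,-3],[0,0,1.5]],[105,[0,0,-4],[0,0,0]],[105,[0,0,-3],[0,0,0]],[105,[0,0,-1.4],[0,0,0]],[105,[0,0,0],[0,0,0]],[180,[0,0,0],[0,0,0]],[255,[0,0,0],[0,0,0]],[255,[0,0,0],[0,0,0]],[255,[0,0,0],[0,0,0]],[255,[0,0,0],[0,0,0]]], newtons=60)

```text
time_s: 10.92
position: [0.3545, -0.2889, 0.0404]
tool_rot: [[-0.98, 0.197, 0.002], [0.197, 0.98, -0.002], [-0.002, -0.002, -1.0]]
ft_force: [0.6, 1.4, 6.5]
grip_width: 0.0139
```

Run:
```python
from h import *
o=env.observe();print(o['position'].round(4),o['ft_force'].round(2),o['q'].round(1),o['tool_rot'].round(3).tolist(),o['wrist_torque'].round(2),o['grip_width'])
```

```text
[ 0.3545 -0.2889  0.0404] [0.63 1.43 6.51] [ -54.1   28.8  104.9    0.    46.1 -132.7] [[-0.98, 0.197, 0.002], [0.197, 0.98, -0.002], [-0.002, -0.002, -1.0]] [ 0.24 -0.04  0.03] 0.013947425467743465
```

move_arm(series=[[255,[0,0,1],[0,0,0]],[255,[0,0,3],[0,0,0]],[255,[0,0,4],[0,0,0]],[255,[2.1,2.5,2],[0,0,-6.5]],[255,[2.1,2.5,0],[0,0,-6.5]],[255,[2.1,2.5,0],[0,0,-6.5]],[255,[2.1,2.5,0],[0,0,-6.5]],[255,[2.1,2.5,0],[0,0,-6.5]],[255,[2.1,2.5,0],[0,0,-6.5]],[255,[2.1,2.5,0],[0,0,-6.5]]])

```text
time_s: 11.75
position: [0.5007, -0.1132, 0.1396]
tool_rot: [[-0.547, 0.837, 0.001], [0.837, 0.547, -0.001], [-0.001, 0.001, -1.0]]
ft_force: [1.0, -0.9, -1.9]
grip_width: 0.0141
```

move_arm(series=[[255,[2.1,2.5,0],[0,0,-6.5]],[255,[2.1,2.5,0],[0,0,-6.5]],[255,[2.1,2.5,0],[0,0,-6.5]],[255,[2.2,2.6,0],[0,0,-6.5]],[255,[2.2,2.7,0],[0,0,-6.5]],[255,[0,0,0],[0,0,0]],[255,[0,0,0],[0,0,0]],[255,[0,0,0],[0,0,0]]])

```text
time_s: 12.42
position: [0.6065, 0.0132, 0.139]
tool_rot: [[-0.018, 1.0, -0.0], [1.0, 0.018, -0.0], [-0.0, -0.0, -1.0]]
ft_force: [-0.7, 0.2, -2.4]
grip_width: 0.0139
```

Run:
```python
from h import *
import pickle
w=grab('wrist','w8.png');pickle.dump(w,open('w8.pkl','wb'))
o=env.observe();print(o['position'].round(4),o['ft_force'].round(2),o['tool_rot'].round(3).tolist())
```

```text
[0.6063 0.0127 0.1391] [ 0.02 -0.19 -1.89] [[-0.018, 1.0, -0.0], [1.0, 0.018, -0.0], [-0.0, -0.0, -1.0]]
```

View pics/w8.png

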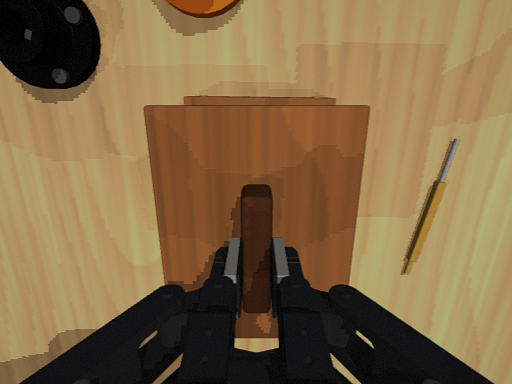

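The lid is held level and square, far corners at (145,106) and (369,106); the box's far rim shows at (184..335, 97).

Run:
```python
from h import *
import pickle
w=pickle.load(open('w8.pkl','rb'))
for p in [(145,106),(369.5,106)]: print(ray(w,*p,.1107).round(4))
for p in [(184,97),(335.5,97)]: print(ray(w,*p,.03).round(4))
```

```text
[0.5488 0.0886 0.1107]
[0.6629 0.0906 0.1107]
[0.5502 0.0912 0.03  ]
[0.6658 0.0932 0.03  ]
```

move_arm(series=[[255,[0.2,0.3,0],[0,0,0]],[255,[0,0,-2.5],[0,0,0]],[255,[0,0,-2],[0,0,0]],[255,[0,0,-1.2],[0,0,0]],[255,[0,0,-0.8],[0,0,0]],[255,[0,0,-0.4],[0,0,0]],[255,[0,0,-0.3],[0,0,0]],[255,[0,0,0],[0,0,0]],[255,[0,0,0],[0,0,0]]])

```text
time_s: 13.22
position: [0.6092, 0.0161, 0.0674]
tool_rot: [[-0.017, 1.0, 0.001], [1.0, 0.017, -0.0], [-0.0, 0.001, -1.0]]
ft_force: [-0.3, 0.3, -2.0]
grip_width: 0.0139
```

move_arm(series=[[255,[0,0,-0.1],[0,0,0]],[255,[0,0,-0.1],[0,0,0]],[255,[0,0,0],[0,0,0]],[255,[0,0,0],[0,0,0]]])

```text
time_s: 13.55
position: [0.6094, 0.0162, 0.0665]
tool_rot: [[-0.017, 1.0, 0.002], [1.0, 0.017, -0.001], [-0.001, 0.002, -1.0]]
ft_force: [-2.8, 0.5, 8.5]
grip_width: 0.0137
```

move_arm(series=[[200,[0,0,0],[0,0,0]],[150,[0,0,0],[0,0,0]],[150,[0,0,0],[0,0,0]],[150,[0,0,1],[0,0,0]],[150,[0,0,3],[0,0,0]],[60,[0,0,4],[0,0,0]],[60,[0,0,4],[0,0,0]],[60,[0,-2,3],[0,0,0]],[60,[0,-3,0],[0,0,0]],[60,[0,0,0],[0,0,0]]])

```text
time_s: 14.38
position: [0.6095, -0.0376, 0.2175]
tool_rot: [[-0.014, 1.0, 0.005], [1.0, 0.014, -0.003], [-0.003, 0.005, -1.0]]
ft_force: [0.1, -1.0, -0.4]
grip_width: 0.0652
```

Run:
```python
from h import *
import pickle
w=grab('wrist','w9.png');pickle.dump(w,open('w9.pkl','wb'))
o=env.observe();print(o['position'].round(4),o['ft_force'].round(2),o['tool_rot'].round(3).tolist())
```

```text
[ 0.609  -0.0357  0.2159] [-0.96  0.84 -0.76] [[-0.014, 1.0, 0.002], [1.0, 0.014, -0.001], [-0.001, 0.002, -1.0]]
```

View pics/w9.png

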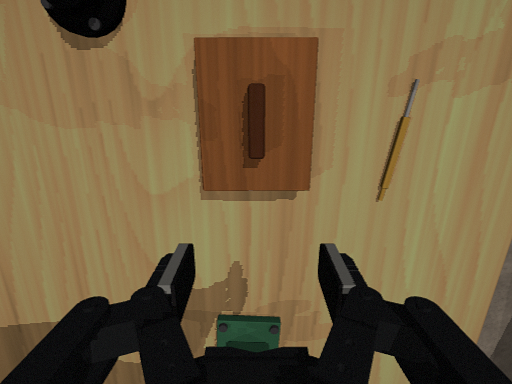

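The lid covers the box squarely, corners at (194,38), (318,38), (310,190), (203,191), with no rim showing. The pedestal base front edge is at (217..280, 316).

move_arm(series=[[60,[-2.8,2.8,0],[0,0,-3.9]],[60,[-2.8,2.8,0],[0,0,-3.9]],[60,[-2.8,2.8,0],[0,0,-3.9]],[60,[-2.8,2.8,0],[0,0,-3.9]],[60,[-2.8,2.8,-1],[0,0,-3.9]],[60,[-3.1,3.1,-1],[0,0,-3.9]],[60,[0,0,-3],[0,0,0]],[60,[0,0,-1.5],[0,0,0]],[60,[0,0,0],[0,0,0]],[60,[0,0,0],[0,0,0]]])

```text
time_s: 15.27
position: [0.4399, 0.1354, 0.1504]
tool_rot: [[0.381, 0.925, -0.002], [0.925, -0.381, 0.0], [-0.001, -0.001, -1.0]]
ft_force: [0.3, -0.2, 0.7]
grip_width: 0.0653
```

Run:
```python
from h import *
import pickle
w=pickle.load(open('w9.pkl','rb'))
q=[ray(w,*p,.038) for p in [(194,38),(318.5,38),(310.5,190),(203,191)]]; print('lid',np.round(q,4).tolist(),np.mean(q,0))
print('ped',[ray(w,*p,.014).round(4) for p in [(217,317),(280.5,317)]])
w=grab('wrist','w10.png');pickle.dump(w,open('w10.pkl','wb'))
o=env.observe();print(o['position'].round(4),o['ft_force'].round(2),o['tool_rot'].round(3).tolist())
```

```text
lid [[0.551, 0.0909, 0.038], [0.667, 0.0925, 0.038], [0.6705, -0.0572, 0.038], [0.5525, -0.0597, 0.038]] [0.61025979 0.01662528 0.038     ]
ped [array([ 0.5591, -0.253 ,  0.014 ]), array([ 0.6473, -0.2522,  0.014 ])]
[0.4406 0.1352 0.1511] [0.4  0.03 0.34] [[0.381, 0.924, 0.0], [0.924, -0.381, 0.0], [0.0, 0.0, -1.0]]
```

View pics/w10.png

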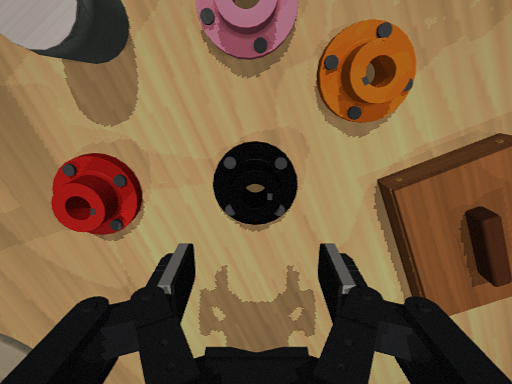

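The black coupling is at (256,182), bore at (256,187), with its bolts on the diagonals clear of the jaw line; red, orange and pink are well clear.

Run:
```python
from h import *
import pickle
w=pickle.load(open('w10.pkl','rb'))
c=w['color'];g=c.max(2)
m=(g<60).astype(np.uint8)[125:235,195:315]
n,L,s,ce=cv2.connectedComponentsWithStats(m);i=1+s[1:,4].argmax()
cs,_=cv2.findContours((L==i).astype(np.uint8),0,2);h=cv2.convexHull(max(cs,key=cv2.contourArea))
(u,v),a,_=cv2.fitEllipse(h);print(u+195,v+125,a)
print(ray(w,u+195,v+125,.013),ray(w,256,187,.043),ray(w,255.5,182.5,.013))
```

```text
254.78681182861328 182.75573348999023 (82.85709381103516, 83.38617706298828)
[0.4391305  0.13748465 0.013     ] [0.44239959 0.14223933 0.043     ] [0.4398456  0.13746141 0.013     ]
```

move_arm(series=[[60,[-0.1,0.2,-3],[0,0,0]],[60,[0,0,-4],[0,0,0]],[60,[0,0,-3],[0,0,0]],[60,[0,0,-1.5],[0,0,0]],[60,[0,0,0],[0,0,0]],[120,[0,0,0],[0,0,0]],[160,[0,0,0],[0,0,0]],[160,[0,0,0],[0,0,0]],[160,[0,0,0],[0,0,0]],[160,[0,0,0],[0,0,0]]], newtons=100)

```text
time_s: 16.15
position: [0.4398, 0.1371, 0.0375]
tool_rot: [[0.381, 0.924, 0.003], [0.924, -0.381, 0.0], [0.001, 0.002, -1.0]]
ft_force: [-2.9, -0.3, 7.2]
grip_width: 0.0427
```

move_arm(series=[[160,[0,0,0.5],[0,0,0]],[160,[0,0,2],[0,0,0]],[160,[0,0,3.5],[0,0,0]],[160,[0,0,3.5],[0,0,0]],[160,[0,0,2.5],[0,0,0]],[160,[0,0,0],[0,0,0]],[160,[0,0,0],[0,0,0]]])

```text
time_s: 16.73
position: [0.4392, 0.137, 0.1563]
tool_rot: [[0.381, 0.924, 0.002], [0.924, -0.381, 0.0], [0.001, 0.002, -1.0]]
ft_force: [0.2, 0.3, -8.4]
grip_width: 0.043
```

move_arm(series=[[160,[1.6,-2.8,0],[0,0,0]],[160,[1.6,-2.9,0],[0,0,0]],[160,[1.6,-2.9,0],[0,0,0]],[160,[1.6,-2.9,0],[0,0,0]],[160,[1.6,-2.9,0],[0,0,0]],[160,[1.7,-2.9,0],[0,0,0]],[160,[1.7,-2.9,0],[0,0,0]],[160,[1.7,-2.9,0],[0,0,0]],[160,[1.7,-2.9,0],[0,0,0]],[160,[1.7,-2.7,0],[0,0,0]]])

```text
time_s: 17.57
position: [0.6037, -0.1515, 0.1524]
tool_rot: [[0.382, 0.924, -0.005], [0.924, -0.382, 0.002], [0.0, -0.005, -1.0]]
ft_force: [0.9, 0.9, -7.6]
grip_width: 0.0427
```

move_arm(series=[[160,[0,0,0],[0,0,0]],[160,[0,0,-3],[0,0,0]],[160,[0,0,-3.5],[0,0,0]],[160,[0,0,-2.5],[0,0,0]],[160,[0,0,-1.5],[0,0,0]],[160,[0,0,-0.6],[0,0,0]],[160,[0,0,0],[0,0,0]],[160,[0,0,0],[0,0,0]]])

```text
time_s: 18.23
position: [0.6041, -0.15, 0.0441]
tool_rot: [[0.381, 0.924, -0.001], [0.924, -0.381, 0.0], [0.0, -0.001, -1.0]]
ft_force: [0.6, -0.8, -7.1]
grip_width: 0.0429
```

move_arm(series=[[160,[0,0,-0.3],[0,0,0]],[160,[0,0,-0.2],[0,0,0]],[160,[0,0,-0.1],[0,0,0]],[160,[0,0,-0.1],[0,0,0]],[160,[0,0,0],[0,0,0]],[160,[0,0,0],[0,0,0]]])

```text
time_s: 18.73
position: [0.6042, -0.1501, 0.0377]
tool_rot: [[0.381, 0.924, 0.0], [0.924, -0.381, -0.0], [-0.0, 0.0, -1.0]]
ft_force: [-0.1, -0.3, -6.9]
grip_width: 0.0426
```

move_arm(series=[[160,[0,0,-0.1],[0,0,0]],[160,[0,0,-0.1],[0,0,0]],[160,[0,0,0],[0,0,0]],[160,[0,0,0],[0,0,0]]])

```text
time_s: 19.07
position: [0.6043, -0.1501, 0.0376]
tool_rot: [[0.381, 0.924, 0.001], [0.924, -0.381, -0.001], [-0.0, 0.001, -1.0]]
ft_force: [-5.9, 2.1, 8.5]
grip_width: 0.0432
```

Contact made; release, retreat upward, then move back clear.

move_arm(series=[[110,[0,0,0],[0,0,0]],[60,[0,0,0],[0,0,0]],[60,[0,0,0],[0,0,0]],[60,[0,0,1],[0,0,0]],[60,[0,0,3],[0,0,0]],[60,[0,0,4],[0,0,0]],[60,[0,0,4],[0,0,0]],[60,[0,0,3],[0,0,0]],[60,[0,0,2],[0,0,0]]])

```text
time_s: 19.82
position: [0.6048, -0.1502, 0.2104]
tool_rot: [[0.381, 0.924, 0.006], [0.924, -0.381, -0.003], [-0.0, 0.006, -1.0]]
ft_force: [-0.7, -0.8, 0.3]
grip_width: 0.065
```

move_arm(series=[[60,[-4,-1,0],[0,0,0]],[60,[-4,-1,0],[0,0,0]],[60,[-4,-1,0],[0,0,0]],[60,[-4,-1,0],[0,0,0]],[60,[-4,-1,0],[0,0,0]],[60,[-3,-1,0],[0,0,0]],[60,[0,0,0],[0,0,0]],[60,[0,0,0],[0,0,0]]])

```text
time_s: 20.48
position: [0.3735, -0.2106, 0.2066]
tool_rot: [[0.384, 0.923, 0.002], [0.923, -0.384, -0.001], [-0.001, 0.002, -1.0]]
ft_force: [0.5, 0.3, -0.7]
grip_width: 0.0654
```

Run:
```python
from h import *
s=grab('scene')['color'];t=grab('top')
a=cv2.resize(s[130:370,150:410],None,fx=1.6,fy=2.0*0.8,interpolation=cv2.INTER_CUBIC)
b=cv2.resize(t['color'][100:340,80:400],(384*4//3*3//4,384*3//4*1),interpolation=cv2.INTER_CUBIC)
H=max(a.shape[0],b.shape[0]);f=np.zeros((H,a.shape[1]+b.shape[1],3),np.uint8);f[:a.shape[0],:a.shape[1]]=a;f[:b.shape[0],a.shape[1]:]=b
cv2.imwrite('pics/f.png',cv2.cvtColor(f,cv2.COLOR_RGB2BGR));print(f.shape)
m=(t['color'].max(2)<45).astype(np.uint8);n,L,st,ce=cv2.connectedComponentsWithStats(m)
for i in range(1,n):
    if st[i,4]>300: print(st[i],ce[i],ray(t,*ce[i],.015).round(3))
```

```text
(384, 800, 3)
[285 170  30  30 632] [299.67405063 184.52056962] [ 0.603 -0.15   0.015]
```

View pics/f.png

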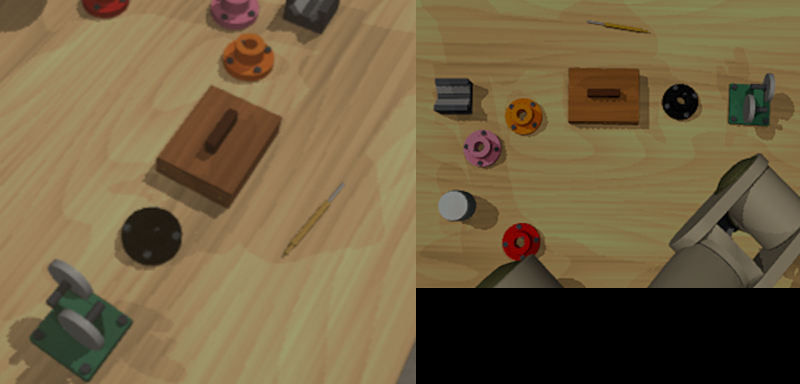

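The lid sits flush on the box at (220,145). The black coupling stands in line between box and pedestal, bolts up, measured at (0.603, -0.150). Scribe and tin look unmoved. I hand the job in.

```bash
python3 -c "
from rig import env
print(env.observe()['time_s']);print(env.close_job())"
```

```text
20.5833
the job is handed in; nothing more can be done
None
```

The coupling set is packed and handed in at 20.6 s of the 91 s allowed.

- **Box contents:** The wrist picture before closing showed both parts flat on the floor. The bearing is in the half nearer the V-block and the collar in the half nearer the pedestal.
- **Lid:** It stopped at the expected closed height to within about 1 mm, under about 8.5 N. Pictures afterwards showed it square over the box with no rim or gap visible.
- **Coupling:** The black one stands flange down at about (0.603, -0.150). The midpoint between box and pedestal is at about y = -0.142 measured centre to centre, or -0.157 face to face, so I aimed between the two. I judged it upright from the visible bolts and from having gripped it by the hub; its hub showed poorly in the last picture.
- **Bystanders:** The scribe and grease tin look unmoved in the last pictures; I did not re-measure them.

No check failed. The measurements of the box centre and of the pedestal's edge from different views differed by 2 to 6 mm.

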